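# Offer up the inner flap of the spice chest for its hinge pin

### The arm

A 7-joint arm with a two-finger parallel gripper is mounted at the origin on a cart in front of the work surface, level with it; the furniture and walls round the work are solid. World frame = base frame: x ahead of the robot, y to its left, z up, the work surface at z = 0. Lengths are in m, angles in rad, forces in N, time in s.
With the tool pointing down it reaches from about 0.425 to 0.925 m from the base axis. Payload 6.8 kg.
Tool frame: the origin (TCP) lies at the very end of the fingers, on their centre line; the grasp point (between the pads) lies 19 mm behind it; z points along the fingers, y is the line along which they close (so a half turn about z gives the same grasp; the last joint's range is limited). The gripper opens to 85 mm and grips with 20 to 120 N. Pads are 22 mm wide; open, the fingers measure 114 mm over their backs; the gripper's body (76 mm by 85 mm) begins 54 mm behind the grasp point. The pads swing forward as they close: fully open they stand 13 mm farther back than shut.
Start: joints at [-1.434, 0.477, 0.022, 1.555, -0.011, 1.109, -0.083], TCP at [0.164, 0.655, 0.231] pointing down, gripper open.
Joint ranges: [-2.96, 2.96], [-0.34, 2.1], [-1.41, 1.46], [0.24, 2.44], [-1.37, 4.51], [0.17, 1.92], [-2.96, 2.96]. Speed limits (rad/s): [2.39, 2.39, 3.14, 3.14, 3.14, 3.14, 3.14].

### API

Orientations are given as a unit quaternion [w, x, y, z].
In Python, from station import get_obs, read_camera, hand_in gives the robot as it stands.
- The arm moves only by the tool arm_command, never from a script. Its argument "commands" is one flat list of numbers, 7 for each row, row after row: the shift along the tool's x, y, z in m, then the turn, a rotation vector about the tool's x, y, z in degrees, then the opening, from 0 (shut) to 1 (fully open). In form: [tx, ty, tz, rx, ry, rz, fingers, tx, ty, tz, rx, ry, rz, fingers, ...]. A call has 1 to 8 rows; each row is the pose to reach, as a shift and turn from the pose commanded when the call began, along the tool's axes at that moment; what a row does not reach only later rows make up. A row lasts 1/10 s, in which the tool goes at most 50 mm and 8.59 degrees, less where a joint would pass 70% of its speed; a pose out of reach is approached as far as the arm can. A call with a gripper value outside its range is refused whole. The fingers move at their own pace and stop on an object; "force" is the grip in N (left out, the last holds). Time passes only in rows, so rows that repeat a pose let the fingers close. It gives the time, the measured TCP pose, the force, the opening and the grip force at its end, in the units of the state.
- get_obs(): the state, without advancing time (a new reading comes with each control period).
- read_camera(name): name is "scene" or "side" or "wrist"; returns a dict with "img" (480x640x3 uint8, red, green, blue), "camera_matrix" (3x3 intrinsics, pixels), "k1" (the pictures are not rectified: a ray, as slopes to the right and down, at radius r is drawn at 1 + k1 r^2 times it, then the intrinsics apply), "pose" (4x4, takes a point from camera to world coordinates). Camera axes: x right, y down, z forward; pixel columns grow to the right and rows downward; lengths in m; the calibration is good to about 2 mm. A picture is of the moment at which its call begins. There is no depth.
- hand_in(): hands the job in; it is judged then, once.
The state is a dict: "t": time; "q": joint angles; "joint_vel": joint speeds; "joint_torque": joint torques, N m; "eef_pos": TCP position; "tool_rot": TCP orientation; "contact_force": force on the tool from outside, world axes, zero at the start; "torque": the same for the moment, N m; "gripper_width": opening from 0.0 (shut) to 1.0 (fully open); "grasp_force": force on a finger pad.
Only numpy, scipy, OpenCV 4.12 (cv2) and the standard library are available. Lean on these libraries where they do the work, as an engineer would, in place of code of your own. Each camera call takes 0.05 s, during which the arm holds its last target. There are 200 camera calls.

### The job

The inner flap of the oak spice chest has been washed and stands in the drying rack, and I want to slide its hinge pin back in. Lift the chest's lid open until it rests on its stop and let go of it; then take the flap (the board with knuckles and a knob) from the rack, set it upright in the chest with its knob towards the open lid and its two knuckles down between the three on the ridge, so that the pin holes line up, and finish while still holding it there, so that I can push the pin through. Leave the plain divider, the pin and the other things where they are.

Things in the scene. Friction and masses are not known exactly. Their poses are not given: they have to be found in the camera images.
- chest: Oak spice chest, 174 (x, front to back) x 186 (y) x 120 mm high without its lid, fixed to the worktop; side walls 170 mm apart inside. Origin under its centre on the worktop; its front faces its own -x. A ridge across its inside carries the fixed hinge knuckles; in front of it the chest is empty, behind it stand three spice jars, up to 118 mm above the worktop.
- lid (a joint): Outer lid of the chest, 10 mm thick board 172 x 188 mm, 0.25 kg, hinged along the top of the back wall: 0 shut, grows as it opens, 1.80 rad on its stop, leaning backwards, where it stays by its weight; it falls shut if let go short of upright (about 1.5 rad).
- lid_hinge (a point): Middle of the lid's hinge line, at x = +83, y = 0, z = 120 mm in the chest; the line runs along the chest's y. The lid's underside is level with it when shut.
- lid_tab (a point): Grip point in the thumb tab in the middle of the lid's front edge, 190 mm from the hinge line and 5 mm above the lid's underside. The tab is 32 mm wide (along y) and 10 mm thick and sticks out 37 mm from the lid's edge, ending 18 mm beyond this point; nothing is under it but the worktop. Pinched across its width it can turn between the fingers as the lid swings.
- chest_axis (a point): Middle of the hinge axis on the ridge, at x = +15, y = 0, z = 100 mm in the chest; axes as the chest's. Three fixed knuckles (20 mm diameter, bored 9 mm) lie along y at -72 to -54, -15 to 15 and 54 to 72 mm; in the two gaps the ridge has flat-bottomed channels: the flap's knuckles stand on the bottom with the holes at one height, with 3 mm of play to front and back.
- chest_hole_l (a point): Point on that axis at y = +52 mm, where the outer end of the flap's left knuckle belongs; axes as the chest's.
- chest_hole_r (a point): The same at y = -52 mm, for the flap's right knuckle.
- flap: Oak board 160 wide (y) x 82 high (z) x 14 mm thick (x), 0.14 kg, upright, with two knuckles below (20 mm diameter, bored 9 mm, at y -52 to -17 and 17 to 52 mm; 2 mm of play at each side between the fixed ones). Origin on the middle of the knuckle axis; the board reaches from z = 13 to 95 mm. On its +x face a knob, 16 mm wide, 10 mm long, at z = 32 mm. It falls over if let go in the chest.
- flap_hole_l (a point): Centre of the pin hole at the outer end of the flap's knuckle at y = +52 mm; axes as the flap's.
- flap_hole_r (a point): The same at y = -52 mm.
- flap_knob (a point): Outer end of the flap's knob, at x = 17.5, y = 0, z = 32 mm in the flap.
- rack: Wooden drying rack, 190 (x) x 150 (y) mm, rails 30 mm above the worktop, two rows of 8 mm pegs to 83 mm height at y = +-66 mm, 25 mm apart in x. Origin under its centre. The flap and the divider stand upright across it, one at x = +37.5, the other at -37.5 mm (which is which varies), the flap's knob towards the rack's +x; 1.5 mm of play in a slot: they lean up to 2 degrees.
- divider: Plain oak divider board 160 x 85 x 14 mm without knuckles or knob, standing in the rack's other slot; stays there. Origin in the middle of its lower edge.
- pin: Hinge pin, 8 mm dowel, 194 mm long with a 14 mm square head, lying beside the chest; stays there. Origin under its middle.
- mug: White mug, 97 mm high, standing on the worktop; stays there.
- timer: Red wind-up kitchen timer, 58 mm high; stays there.
- lemon: Lemon lying on the worktop; stays there.
- garlic: Head of garlic lying on the worktop; stays there.

How it is judged:
On the way, in this order (a step that is already met when the one before it is completed fails the run):
1. the lid rests open on its stop and has been let go (value of joint lid above 1.72 rad and contact force between each of the arm, the fingers and chest below 0.2 N), for 0.2 s.
2. the flap is lifted clear of the rack (height (world z) of flap above 0.085 m and contact force between flap and rack below 0.1 N and contact force between the fingers and flap above 0.5 N), for 0.1 s.
At the end, for the whole second after the job is handed in: The flap is held still by the fingers, upright within 8 degrees, knob towards the open lid, its knuckles between the fixed ones with the bored holes in line within 2.5 mm across the axis at both ends, and the lid still rests on its stop (over 1.72 rad) (x of flap_hole_l in the frame of chest_hole_l between -0.0025 and 0.0025 m and z of flap_hole_l in the frame of chest_hole_l between -0.0025 and 0.0025 m and x of flap_hole_r in the frame of chest_hole_r between -0.0025 and 0.0025 m and z of flap_hole_r in the frame of chest_hole_r between -0.0025 and 0.0025 m and distance between flap_hole_l and chest_hole_l below 0.006 m and distance between flap_hole_r and chest_hole_r below 0.006 m and angle between flap's own z axis and vertical below 0.15 rad and x of flap_knob in the frame of chest_axis above 0.005 m and contact force between the fingers and flap above 0.5 N and linear speed of flap below 0.02 m/s and value of joint lid above 1.72 rad); the arm keeps its last pose, push and grip.
It fails at once if the divider, the pin or a bystander is pushed more than 3 cm from its place (distance of any of divider, pin, mug, timer, lemon, garlic from where it was at the start of the episode above 0.03 m).
It also fails if it takes over 59 s, if anything falls off the work surface, if the arm or the gripper's body presses on something with over 40 N, if the wrist force passes 120 N, or if a joint passes its speed limit or range.

## Working session

There is one attempt and no reset: what is moved stays moved. The work goes in short steps, Python scripts to look and compute and a tool call to move; the robot and the scene stay as the last step left them, time stands still between calls to the robot, and variables do not carry over. Pictures are saved under pics/ and viewed, at most 10 in all, crops included, and the job is handed in when it is done.

Besides the shell and the picture viewer there is one more tool, called after ">>>" by a JSON object that holds its "op" and its "data". arm_command: Moves the arm, as the interface text tells. Its arguments: {"type":"object","properties":{"commands":{"type":"array","items":{"type":"number"}},"force":{"type":"number"}},"required":["commands"]}

```bash
mkdir -p pics; cat > h.py <<'E'
import numpy as np, cv2
from station import get_obs, read_camera, hand_in
from scipy.spatial.transform import Rotation as R
def shot(n,f=None):
    c=read_camera(n)
    if f: cv2.imwrite('pics/'+f,cv2.cvtColor(c['img'],cv2.COLOR_RGB2BGR))
    return c
def ray(c,u,v):
    K=np.array(c['camera_matrix']);P=np.array(c['pose'])
    p=cv2.undistortPoints(np.array([[[u,v]]],float),K,np.array([c['k1'],0,0,0.]))[0,0]
    return P[:3,3],P[:3,:3]@np.array([p[0],p[1],1])
def onz(c,u,v,z):
    o,d=ray(c,u,v);return o+d*(z-o[2])/d[2]
def tri(c1,a,c2,b):
    o1,d1=ray(c1,*a);o2,d2=ray(c2,*b)
    s=np.linalg.lstsq(np.c_[d1,-d2],o2-o1,rcond=None)[0]
    p,q=o1+d1*s[0],o2+d2*s[1];return (p+q)/2,np.linalg.norm(p-q)
def proj(c,X):
    K=np.array(c['camera_matrix']);P=np.linalg.inv(np.array(c['pose']))
    return cv2.projectPoints(np.array(X,float).reshape(-1,1,3),cv2.Rodrigues(P[:3,:3])[0],P[:3,3],K,np.array([c['k1'],0,0,0.]))[0][:,0]
def pose():
    o=get_obs();q=o['tool_rot'];return np.array(o['eef_pos']),R.from_quat([q[1],q[2],q[3],q[0]])
E
python3 - <<'E'
from h import *
import pickle
d={}
for n in ['scene','side','wrist']:
    d[n]=shot(n,n+'0.png');print(n,np.round(d[n]['pose'],3).tolist(),d[n]['k1'])
pickle.dump(d,open('d0.pkl','wb'))
o=get_obs();print(o)
E
```

```text
scene [[0.466, -0.385, 0.797, -0.551], [-0.885, -0.181, 0.429, -0.615], [-0.021, -0.905, -0.425, 0.662], [0.0, 0.0, 0.0, 1.0]] -0.06585853980617486
side [[-0.995, -0.055, 0.089, 0.347], [-0.103, 0.656, -0.747, 1.139], [-0.017, -0.752, -0.659, 1.14], [0.0, 0.0, 0.0, 1.0]] -0.015109511825996876
wrist [[0.244, 0.921, 0.304, 0.085], [0.97, -0.231, -0.078, 0.674], [-0.001, 0.314, -0.95, 0.372], [0.0, 0.0, 0.0, 1.0]] -0.06349689470537313
{'t': 0.15, 'q': array([-1.43411416,  0.47761386,  0.02234328,  1.55622033, -0.01150123,
        1.10930512, -0.08308796]), 'joint_vel': array([-7.95472636e-04, -3.04800879e-03, -8.64604488e-05, -3.75488405e-03,
       -4.38357545e-04,  1.34944827e-03,  1.36676868e-04]), 'joint_torque': array([ 2.48158467e-03, -5.96929514e+01,  1.61003072e+00, -2.81493098e+01,
        1.26336594e-02,  6.53658964e-03, -9.61219712e-06]), 'eef_pos': array([0.16347512, 0.65443087, 0.23054825]), 'tool_rot': array([-3.83933698e-05,  1.22069681e-01,  9.92521279e-01, -7.08256502e-04]), 'contact_force': array([-0.25782648,  0.53202101, -0.00894911]), 'torque': array([0.05855175, 0.01262871, 0.0204456 ]), 'grasp_force': 0.0, 'gripper_width': 0.999040425603973}
```

View pics/scene0.png

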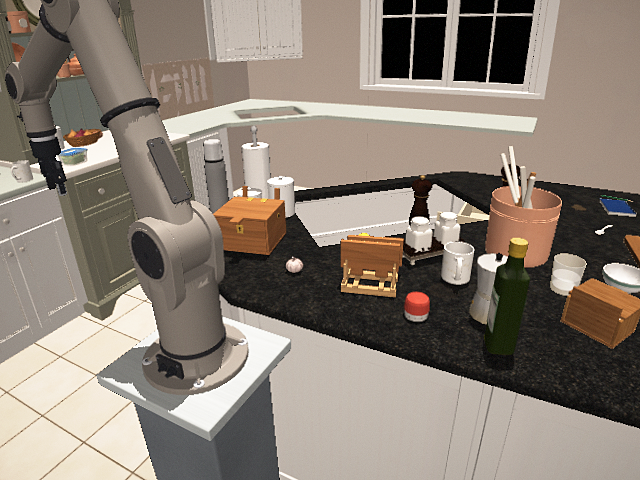

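View pics/side0.png

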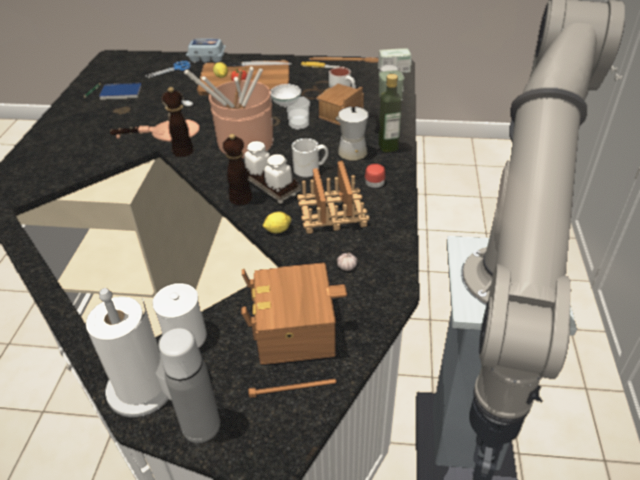

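The scene view shows the chest at about (250,225), with its tab at the left, the rack at (370,270), garlic at (294,264) and the timer at (417,305). The side view shows the chest at (293,315) with its tab at (337,291) pointing to -x, the rack at (332,200) and the pin at (292,387). I'll zoom in on both.

```bash
python3 - <<'E'
from h import *
a=cv2.imread('pics/side0.png');s=cv2.imread('pics/scene0.png')
f=lambda im,x,y,w,h:cv2.resize(im[y:y+h,x:x+w],(400,300),interpolation=cv2.INTER_CUBIC)
# 4x zoom each 100x75
z=np.vstack([np.hstack([f(a,235,258,120,90),f(a,285,155,100,75)]),np.hstack([f(s,205,185,100,75),f(s,325,225,100,75)])])
cv2.imwrite('pics/z.png',z)
E
```

```text
(no output)
```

View pics/z.png

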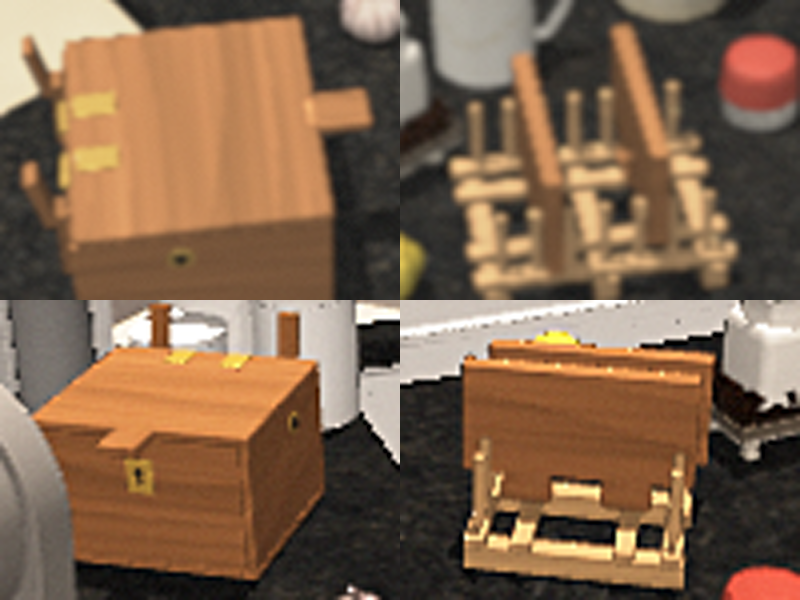

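The crop shows the lid with its tab towards the robot. In the rack the near (low-x) board has the knuckles and no knob on the robot's side, so it is the flap. Next I turn the corners into world points.

```bash
python3 - <<'E'
from h import *
import pickle
d=pickle.load(open('d0.pkl','rb'));S=d['side'];C=d['scene']
sc=lambda x,y:(235+x*.3,258+y*.3)
sr=lambda x,y:(285+(x-400)*.25,155+y*.25)
cc=lambda x,y:(205+x*.25,185+(y-300)*.25)
cr=lambda x,y:(325+(x-400)*.25,225+(y-300)*.25)
print('lid side z=.13')
P={}
for n,p in dict(bf=(64,42),ff=(300,18),fn=(332,213),bn=(75,240),t1=(370,90),t2=(373,122),tr1=(308,95),tr2=(318,130)).items():
    P[n]=onz(S,*sc(*p),.13);print(n,P[n].round(4))
for n,p in dict(bl=(118,348),fl=(36,423),fr=(247,437),br=(318,362),t1=(100,444),t2=(138,450)).items():
    print('scene',n,onz(C,*cc(*p),.13).round(4))
print('flap top z=.135')
for n,p in dict(far=(622,28),near=(657,152)).items(): print(n,onz(S,*sr(*p),.135).round(4))
for n,p in dict(l=(464,363),r=(700,378)).items(): print('scene',n,onz(C,*cr(*p),.135).round(4))
print('div top z=.115')
for n,p in dict(far=(522,60),near=(552,182)).items(): print(n,onz(S,*sr(*p),.115).round(4))
for n,p in dict(l=(490,343),r=(714,355)).items(): print('scene',n,onz(C,*cr(*p),.115).round(4))
print('tri tab', tri(S,sc(370,90),C,cc(138,450)), tri(S,sc(373,122),C,cc(100,444)))
print('tri flap', tri(S,sr(622,28),C,cr(700,376)), tri(S,sr(650,155),C,cr(464,363)))
E
```

```text
lid side z=.13
bf [0.6373 0.1564 0.13  ]
ff [0.4701 0.1174 0.13  ]
fn [0.4304 0.2978 0.13  ]
bn [0.5953 0.3352 0.13  ]
t1 [0.4139 0.1848 0.13  ]
t2 [0.4095 0.2148 0.13  ]
tr1 [0.4567 0.1933 0.13  ]
tr2 [0.4466 0.2254 0.13  ]
scene bl [0.5877 0.3251 0.13  ]
scene fl [0.4235 0.28   0.13  ]
scene fr [0.4707 0.1118 0.13  ]
scene br [0.631  0.1467 0.13  ]
scene t1 [0.4116 0.2073 0.13  ]
scene t2 [0.4148 0.1735 0.13  ]
flap top z=.135
far [ 0.4676 -0.3067  0.135 ]
near [ 0.4311 -0.1594  0.135 ]
scene l [ 0.4229 -0.1612  0.135 ]
scene r [ 0.4691 -0.3121  0.135 ]
div top z=.115
far [ 0.5405 -0.2884  0.115 ]
near [ 0.503  -0.1454  0.115 ]
scene l [ 0.4974 -0.1471  0.115 ]
scene r [ 0.5466 -0.2981  0.115 ]
tri tab (array([0.41639533, 0.17818546, 0.12629546]), np.float64(0.006221017708004586)) (array([0.4115999 , 0.21012762, 0.12768479]), np.float64(0.0052324365266715744))
tri flap (array([ 0.46893676, -0.3107203 ,  0.13443452]), np.float64(0.00427548226443894)) (array([ 0.43449784, -0.15759331,  0.13104015]), np.float64(0.00470938863870956))
```

```bash
cat >> h.py <<'E'
def down(yaw):  # tool down, tool y at angle yaw (deg) in world
    a=np.radians(yaw);y=np.array([np.cos(a),np.sin(a),0]);z=np.array([0,0,-1.]);return R.from_matrix(np.c_[np.cross(y,z),y,z])
def rel(p,Rt):
    p0,R0=pose();print('shift',R0.inv().apply(np.array(p)-p0).round(4),'rot',(R0.inv()*Rt).as_rotvec(degrees=True).round(2))
E
python3 -c "
from h import *
rel([.43,.198,.20],down(103))"
```

```text
shift [-0.3692 -0.3782  0.0311] rot [-8.000e-02 -1.000e-02 -2.702e+01]
```

>>> {"op": "arm_command", "data": {"commands": [-0.369, -0.378, 0.02, 0, 0, -27, 1, -0.369, -0.378, 0.02, 0, 0, -27, 1, -0.369, -0.378, 0.02, 0, 0, -27, 1, -0.369, -0.378, 0.02, 0, 0, -27, 1, -0.369, -0.378, 0.02, 0, 0, -27, 1, -0.369, -0.378, 0.02, 0, 0, -27, 1, -0.369, -0.378, 0.02, 0, 0, -27, 1, -0.369, -0.378, 0.02, 0, 0, -27, 1]}}

```text
t: 0.95
eef_pos: [0.3658, 0.3077, 0.2162]
tool_rot: [0.0, -0.113, 0.994, 0.0]
contact_force: [1.6, 0.9, -0.0]
gripper_width: 1.002
grasp_force: 0.0
```

```bash
python3 -c "
from h import *
o=get_obs();print(o['t'],o['q'],o['eef_pos'],o['contact_force'])
rel([.43,.198,.20],down(103))"
```

```text
0.95 [-0.88645539  0.16820421  0.06322699  2.03298053 -0.01318633  0.94048125
  0.98093615] [0.36580145 0.30774234 0.21615077] [ 1.55121791  0.89803441 -0.02254008]
shift [-0.0379 -0.1214  0.0161] rot [ 0.01  0.01 -0.02]
```

>>> {"op": "arm_command", "data": {"commands": [-0.038, -0.121, 0.016, 0, 0, 0, 1, -0.038, -0.121, 0.016, 0, 0, 0, 1, -0.038, -0.121, 0.016, 0, 0, 0, 1, -0.038, -0.121, 0.016, 0, 0, 0, 1, -0.038, -0.121, 0.016, 0, 0, 0, 1]}}

```text
t: 1.45
eef_pos: [0.4293, 0.2001, 0.2]
tool_rot: [-0.0, -0.112, 0.994, 0.0]
contact_force: [-0.5, 0.8, 0.7]
gripper_width: 1.002
grasp_force: 0.0
```

```bash
python3 -c "
from h import *
import pickle
o=get_obs();print(o['t'],o['q'],o['eef_pos'],o['contact_force'])
c=shot('wrist','w1.png');pickle.dump(c,open('w1.pkl','wb'));print(np.array(c['pose']).round(3))"
```

```text
1.45 [-0.70532698  0.18021917  0.15484476  2.06427559 -0.03562984  0.89983169
  1.26498524] [0.42930195 0.20009929 0.20004368] [-0.48319176  0.76798471  0.66120565]
[[-0.222  0.926  0.305  0.351]
 [ 0.975  0.21   0.07   0.182]
 [ 0.001  0.313 -0.95   0.342]
 [ 0.     0.     0.     1.   ]]
```

View pics/w1.png

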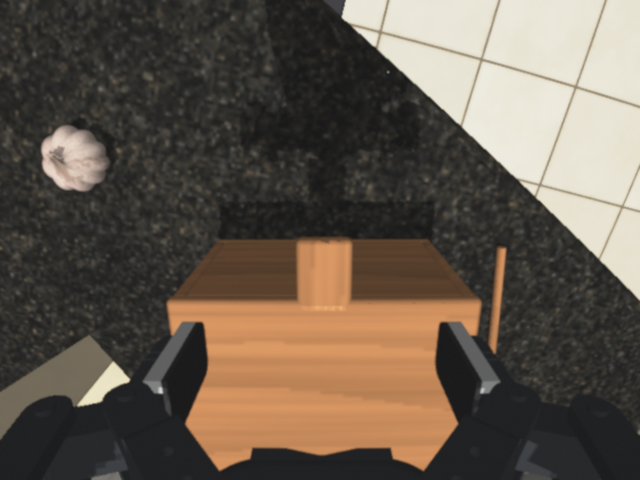

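The wrist view shows the lid's front edge from (170,302) to (480,302), the tab from x 297 to 351 with its end at row 239, and garlic at (75,158).

```bash
python3 -c "
from h import *
import pickle
c=pickle.load(open('w1.pkl','rb'))
g=lambda u,v:onz(c,u,v,.13)
a,b=g(170,301),g(480,301);t1,t2=g(297,239),g(351,239)
print(a,b,t1,t2,np.linalg.norm(a-b),np.linalg.norm(t1-t2))
y=(b-a);print('yaw y',np.degrees(np.arctan2(y[1],y[0])))
m=(a+b)/2;te=(t1+t2)/2;print(m,te,np.linalg.norm(te-m))
"
```

```text
[0.47180255 0.11868315 0.13      ] [0.43158905 0.29584534 0.13      ] [0.41809367 0.1836034  0.13      ] [0.41150619 0.21258211 0.13      ] 0.18166883027948358 0.029718018806985266
yaw y 102.78869190206531
[0.4516958  0.20726425 0.13      ] [0.41479993 0.19809275 0.13      ] 0.038018698564486815
```

>>> {"op": "arm_command", "data": {"commands": [0, 0, 0.045, 0, 0, 0, 1, 0, 0, 0.08, 0, 0, 0, 1, 0, 0, 0.093, 0, 0, 0, 1, 0, 0, 0.093, 0, 0, 0, 0.3, 0, 0, 0.093, 0, 0, 0, 0.2, 0, 0, 0.093, 0, 0, 0, 0.2, 0, 0, 0.093, 0, 0, 0, 0.2, 0, 0, 0.093, 0, 0, 0, 0.2], "force": 25}}

```text
t: 2.3
eef_pos: [0.43, 0.2014, 0.1084]
tool_rot: [0.001, -0.113, 0.994, 0.001]
contact_force: [-1.2, 2.4, 7.1]
gripper_width: 0.37
grasp_force: 29.1
```

```bash
python3 - <<'E'
from h import *
o=get_obs();print(o['t'],o['gripper_width'],o['grasp_force'],o['contact_force'],o['eef_pos'],o['q'])
p0,R0=pose()
a=np.radians(12.8);x=np.array([np.cos(a),np.sin(a),0])
# grip point in lid frame about hinge
g0=p0-np.array([0,0,-.019])
H=np.array([.617,.243,.12]);L=(H-g0)@x;h=g0[2]-.12;print('L,h',L,h)
for th in np.arange(.15,1.66,.15):
    r=-L*np.cos(th)+h*np.sin(th);z=L*np.sin(th)+h*np.cos(th)
    dt=np.array([r+L,0,z-h]) # chest x, z displacement
    # tool tilt phi about: approach dir from down towards +x
    ph=max(0,th-.3)*.6
    # TCP shift: grip disp + .019*(approach change)
    sx=dt[0]+.019*np.sin(ph);sz=dt[2]+.019*(1-np.cos(ph))
    print(round(th,2),'tool x',round(-sx,3),'tool z',round(-sz,3),'tilt',round(np.degrees(ph),1))
print(R0.as_matrix().round(3))
E
```

```text
2.3 0.3699315475378863 29.088731110095978 [-1.18599718  2.40463861  7.07554472] [0.42996801 0.20141998 0.108389  ] [-0.68755543  0.32142607  0.13997787  2.14323461 -0.07149148  0.67853472
  1.29848708]
L,h 0.19159611642821828 0.0073890023071697675
0.15 tool x -0.003 tool z -0.029 tilt 0.0
0.3 tool x -0.011 tool z -0.056 tilt 0.0
0.45 tool x -0.024 tool z -0.083 tilt 5.2
0.6 tool x -0.041 tool z -0.107 tilt 10.3
0.75 tool x -0.062 tool z -0.129 tilt 15.5
0.9 tool x -0.085 tool z -0.149 tilt 20.6
1.05 tool x -0.111 tool z -0.164 tilt 25.8
1.2 tool x -0.139 tool z -0.177 tilt 30.9
1.35 tool x -0.168 tool z -0.185 tilt 36.1
1.5 tool x -0.198 tool z -0.189 tilt 41.3
1.65 tool x -0.228 tool z -0.189 tilt 46.4
[[-0.974 -0.225  0.002]
 [-0.225  0.974  0.002]
 [-0.002  0.002 -1.   ]]
```

>>> {"op": "arm_command", "data": {"commands": [-0.003, 0, -0.029, 0, 0, 0, 0.2, -0.011, 0, -0.056, 0, 0, 0, 0.2, -0.023, 0, -0.083, 0, -3.4, 0, 0.2, -0.04, 0, -0.107, 0, -6.7, 0, 0.2, -0.06, 0, -0.1285, 0, -10, 0, 0.2, -0.083, 0, -0.148, 0, -13.4, 0, 0.2, -0.108, 0, -0.163, 0, -16.8, 0, 0.2, -0.108, 0, -0.163, 0, -16.8, 0, 0.2]}}

```text
t: 3.1
eef_pos: [0.5366, 0.226, 0.2729]
tool_rot: [0.148, -0.112, 0.982, 0.018]
contact_force: [-6.8, 1.2, 10.4]
gripper_width: 0.363
grasp_force: 33.1
```

```bash
python3 - <<'E'
from h import *
o=get_obs();print(o['t'],o['gripper_width'],o['grasp_force'],o['contact_force'],o['q'])
p0,R0=pose();print(R0.as_matrix().round(3))
a=np.radians(12.8);x=np.array([np.cos(a),np.sin(a),0]);z=np.array([0,0,1.])
g=p0-R0.apply([0,0,.019]);H=np.array([.617,.243,.12]);d=g-H
print('r',np.hypot(d@x,d[2]),'th',np.arctan2(d[2],-(d@x))-np.arctan2(.0074,.1916))
L,h=.1916,.0074
for th in (1.05,1.2,1.35,1.5,1.65,1.7):
    ph=(th-.3)*.39
    G=H+x*(-L*np.cos(th)+h*np.sin(th))+z*(L*np.sin(th)+h*np.cos(th))+(g-H-(d@x)*x-d[2]*z)
    T=G+.019*(np.sin(ph)*x-np.cos(ph)*z)
    print(th,R0.inv().apply(T-p0).round(4),round(np.degrees(ph-.2925),1))
E
```

```text
3.1 0.36337579492381694 33.104193806648254 [-6.82526632  1.24159799 10.43396376] [-0.73241468  0.1344969   0.19170986  1.97029426  0.09524908  0.75628515
  1.19148565]
[[-0.931 -0.225  0.287]
 [-0.215  0.974  0.068]
 [-0.295  0.002 -0.956]]
r 0.19225017502254482 th 1.0581785169165239
1.05 [ 0.0016 -0.0001  0.0008] 0.0
1.2 [-0.0281 -0.0001 -0.0023] 3.4
1.35 [-0.0579 -0.0002 -0.0012] 6.7
1.5 [-0.0872 -0.0003  0.0041] 10.1
1.65 [-0.1154 -0.0004  0.0135] 13.4
1.7 [-0.1244 -0.0005  0.0175] 14.5
```

>>> {"op": "arm_command", "data": {"commands": [-0.028, 0, -0.0023, 0, -3.4, 0, 0.2, -0.058, 0, -0.0012, 0, -6.7, 0, 0.2, -0.087, 0, 0.004, 0, -10, 0, 0.2, -0.115, 0, 0.0135, 0, -13.4, 0, 0.2, -0.124, 0, 0.0175, 0, -14.5, 0, 0.2, -0.124, 0, 0.0175, 0, -14.5, 0, 0.2]}}

```text
t: 3.7
eef_pos: [0.6581, 0.254, 0.2924]
tool_rot: [0.272, -0.109, 0.956, 0.032]
contact_force: [-0.5, 1.6, 9.3]
gripper_width: 0.373
grasp_force: 38.9
```

```bash
python3 - <<'E'
from h import *
o=get_obs();print(o['t'],o['gripper_width'],o['grasp_force'],o['contact_force'],o['q'],o['eef_pos'])
p0,R0=pose()
a=np.radians(12.8);x=np.array([np.cos(a),np.sin(a),0])
g=p0-R0.apply([0,0,.019]);H=np.array([.617,.243,.12]);d=g-H
print('r',np.hypot(d@x,d[2]),'th',np.arctan2(d[2],-(d@x))-np.arctan2(.0074,.1916))
a=shot('side')['img'];s=shot('scene')['img']
f=lambda im,x,y,w,h:cv2.resize(im[y:y+h,x:x+w],(400,300),interpolation=cv2.INTER_CUBIC)
cv2.imwrite('pics/l1.png',np.hstack([f(a,180,180,200,150),f(s,180,130,160,120)])[:,:,::-1])
E
```

```text
3.7 0.37349646186463775 38.8802433013916 [-0.50059319  1.5915425   9.33571633] [-0.72794179  0.23525791  0.23564086  1.88830995  0.19579002  0.49794673
  1.13706198] [0.65814634 0.25398861 0.29239099]
r 0.19134258189578504 th 1.7032220447149213
```

View pics/l1.png

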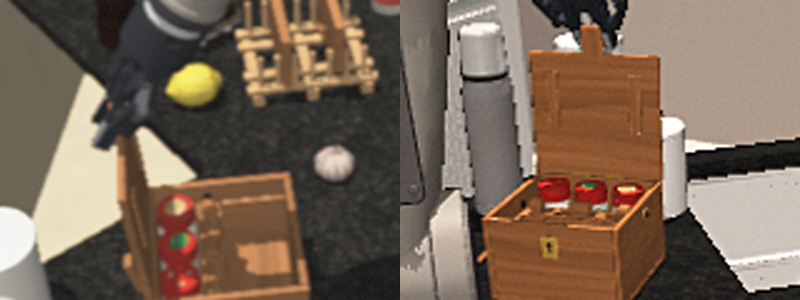

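The lid is up past vertical, with the tab still between the fingers (side view (125,120), scene view (592,40)). I'll release it and back off.

>>> {"op": "arm_command", "data": {"commands": [0, 0, 0, 0, 0, 0, 0.6, 0, 0, 0, 0, 0, 0, 1, 0, 0, 0, 0, 0, 0, 1, 0, 0, -0.02, 0, 0, 0, 1, 0, 0, -0.05, 0, 0, 0, 1, 0, 0, -0.09, 0, 0, 0, 1, 0, 0, -0.1, 0, 0, 0, 1, 0, 0, -0.1, 0, 0, 0, 1]}}

```text
t: 4.6
eef_pos: [0.6046, 0.2407, 0.3765]
tool_rot: [0.269, -0.109, 0.956, 0.031]
contact_force: [0.9, 0.1, -0.2]
gripper_width: 1.003
grasp_force: 0.0
```

```bash
python3 - <<'E'
from h import *
o=get_obs();print(o['t'],o['gripper_width'],o['contact_force'],o['q'],o['eef_pos'])
a=shot('side')['img'];s=shot('scene')['img']
f=lambda im,x,y,w,h:cv2.resize(im[y:y+h,x:x+w],(400,300),interpolation=cv2.INTER_CUBIC)
cv2.imwrite('pics/l2.png',np.hstack([f(a,180,180,200,150),f(s,180,130,160,120)])[:,:,::-1])
for y in (13,193): rel([.38,-.05,.28],down(y)) 
E
```

```text
4.6 1.0033462536846773 [ 0.92087327  0.14202788 -0.21685153] [-0.78038809  0.0619484   0.23244308  1.88510728  0.24183293  0.68558853
  1.09709781] [0.60461014 0.24074953 0.37652351]
shift [ 0.2912 -0.2326 -0.0671] rot [24.43 24.49 87.54]
shift [ 0.2912 -0.2326 -0.0671] rot [-24.49  24.44 -87.59]
```

View pics/l2.png

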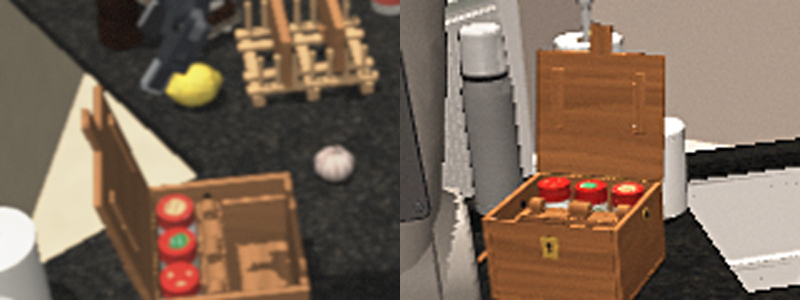

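The lid leans back on its stop (side view (95,95) to (150,190)), and the ridge knuckles show at about side-crop (210,200..270). Next I go above the ridge for a wrist look.

```bash
python3 -c "
from h import *
rel([.551,.228,.36],down(13))"
```

```text
shift [ 0.0538 -0.0001 -0.0169] rot [24.43 24.49 87.54]
```

>>> {"op": "arm_command", "data": {"commands": [0.054, 0, -0.017, 24.4, 24.5, 87.5, 1, 0.054, 0, -0.017, 24.4, 24.5, 87.5, 1, 0.054, 0, -0.017, 24.4, 24.5, 87.5, 1, 0.054, 0, -0.017, 24.4, 24.5, 87.5, 1, 0.054, 0, -0.017, 24.4, 24.5, 87.5, 1, 0.054, 0, -0.017, 24.4, 24.5, 87.5, 1, 0.054, 0, -0.017, 24.4, 24.5, 87.5, 1, 0.054, 0, -0.017, 24.4, 24.5, 87.5, 1]}}

```text
t: 5.5
eef_pos: [0.5508, 0.2285, 0.3588]
tool_rot: [0.082, 0.442, 0.893, 0.008]
contact_force: [-0.2, -0.0, -0.1]
gripper_width: 0.999
grasp_force: 0.0
```

```bash
python3 -c "
from h import *
rel([.551,.228,.36],down(13));print(get_obs()['q'])"
```

```text
shift [-0.0007 -0.0001 -0.0011] rot [ 6.64  6.78 24.25]
[-0.81688557  0.18774529  0.29163098  1.69123666  0.0802585   1.16771243
  0.0904481 ]
```

>>> {"op": "arm_command", "data": {"commands": [0, 0, 0, 6.6, 6.8, 24.2, 1, 0, 0, 0, 6.6, 6.8, 24.2, 1, 0, 0, 0, 6.6, 6.8, 24.2, 1, 0, 0, 0, 6.6, 6.8, 24.2, 1, 0, 0, 0, 6.6, 6.8, 24.2, 1]}}

```text
t: 6.0
eef_pos: [0.5511, 0.2279, 0.3594]
tool_rot: [0.002, 0.619, 0.785, 0.001]
contact_force: [0.5, -0.5, -0.7]
gripper_width: 1.0
grasp_force: 0.0
```

```bash
python3 -c "
from h import *
import pickle
c=shot('wrist','w2.png');pickle.dump(c,open('w2.pkl','wb'));print(np.array(c['pose']).round(3),pose()[0],pose()[1].as_matrix().round(3))
a=np.radians(12.8);x=np.array([np.cos(a),np.sin(a),0]);y=np.array([-x[1],x[0],0]);A=np.array([.551,.228,.1])
print(proj(c,[A+y*v*.001+x*u*.001+np.array([0,0,.01]) for v in(-72,-54,-15,15,54,72) for u in (0,)]).round(0))
"
```

```text
[[ 0.973  0.219  0.076  0.532]
 [ 0.232 -0.923 -0.305  0.306]
 [ 0.004  0.315 -0.949  0.501]
 [ 0.     0.     0.     1.   ]] [0.5507484  0.22841208 0.3598578 ] [[-0.234  0.972  0.004]
 [ 0.972  0.234  0.   ]
 [-0.001  0.004 -1.   ]]
[[320. 266.]
 [320. 250.]
 [320. 213.]
 [320. 183.]
 [321. 142.]
 [321. 122.]]
```

View pics/w2.png

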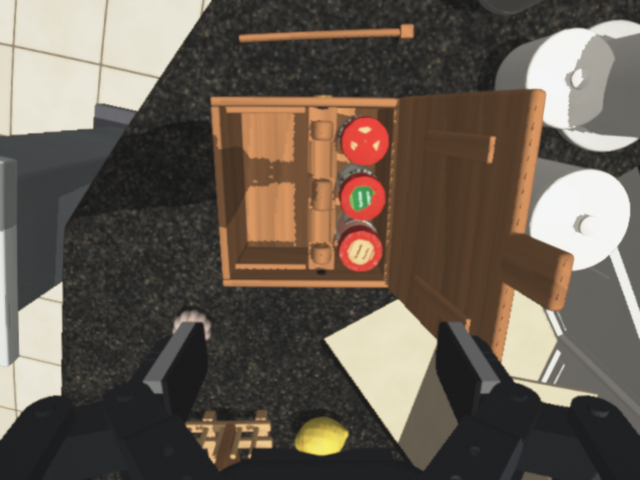

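The wrist view shows the ridge knuckles at about (321,130), (322,194) and (321,252), and the chest rim from rows 97 to 287. I zoom for edges.

```bash
python3 - <<'E'
from h import *
im=cv2.imread('pics/w2.png')
z=cv2.resize(im[90:295,210:410],None,fx=2.9,fy=2.9,interpolation=cv2.INTER_CUBIC)
z2=cv2.resize(im[110:270,298:345],None,fx=3.7,fy=3.7,interpolation=cv2.INTER_CUBIC)
out=np.zeros((600,800,3),np.uint8);out[:z.shape[0],:z.shape[1]]=z;out[:z2.shape[0],600:600+z2.shape[1]]=z2
cv2.imwrite('pics/w2z.png',out);print(z.shape,z2.shape)
E
```

```text
(594, 580, 3) (592, 174, 3)
```

View pics/w2z.png

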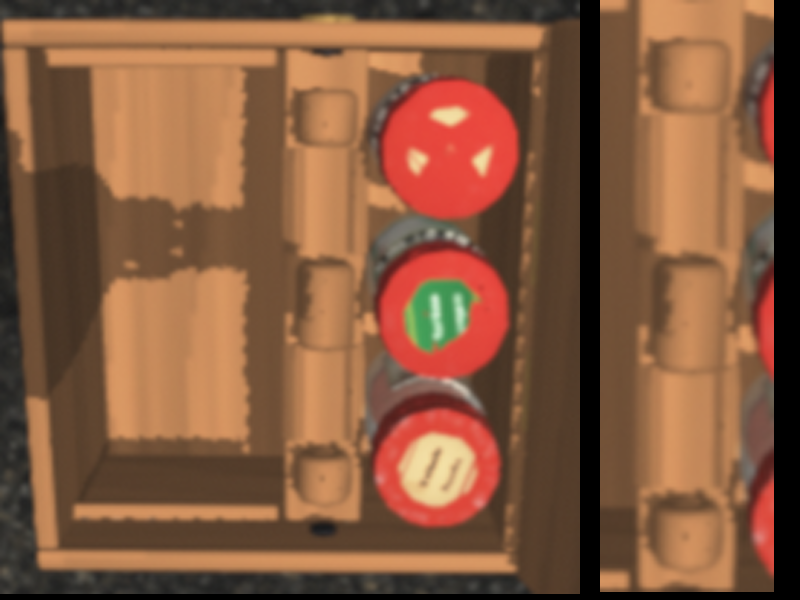

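```bash
python3 - <<'E'
from h import *
import pickle
c=pickle.load(open('w2.pkl','rb'))
f=lambda x,y,z:onz(c,210+x/2.9,90+y/2.9,z)
TL,BL,TR,BR=f(5,20,.12),f(40,569,.12),f(545,25,.12),f(517,570,.12)
print(TL,BL,TR,BR);d=TL-BL;print('front',np.linalg.norm(d),'yaw',np.degrees(np.arctan2(d[1],d[0]))-90, 'w',np.linalg.norm(TL-TR),np.linalg.norm(BL-BR))
a=np.radians(12.5);x=np.array([np.cos(a),np.sin(a),0]);print('axis from front edge',(TL+BL)/2+x*.102)
k1,k2=f(326.5,118,.11),f(324,480,.11);print('knuckles',k1,k2,(k1+k2)/2)
rel([.451,-.234,.26],down(15))
E
```

```text
[0.43432076 0.29744539 0.12      ] [0.4748383  0.11720316 0.12      ] [0.59721586 0.33451647 0.12      ] [0.64028486 0.1561077  0.12      ]
front 0.18474016934733417 yaw 12.669200452643196 w 0.1670601110155732 0.16995919047752106
axis from front edge [0.55416172 0.22940112 0.12      ]
knuckles [0.53820316 0.29095458 0.11      ] [0.56633231 0.16989739 0.11      ] [0.55226773 0.23042598 0.11      ]
shift [-0.4261 -0.2057  0.0994] rot [ 0.24  0.05 -1.46]
```

>>> {"op": "arm_command", "data": {"commands": [-0.425, -0.205, 0.06, 0, 0, -1.5, 1, -0.425, -0.205, 0.06, 0, 0, -1.5, 1, -0.425, -0.205, 0.06, 0, 0, -1.5, 1, -0.425, -0.205, 0.06, 0, 0, -1.5, 1, -0.425, -0.205, 0.06, 0, 0, -1.5, 1, -0.425, -0.205, 0.06, 0, 0, -1.5, 1, -0.425, -0.205, 0.06, 0, 0, -1.5, 1, -0.425, -0.205, 0.06, 0, 0, -1.5, 1]}}

```text
t: 6.85
eef_pos: [0.4652, -0.1602, 0.3093]
tool_rot: [0.002, 0.608, 0.794, 0.003]
contact_force: [1.1, 0.9, 0.1]
gripper_width: 1.004
grasp_force: 0.0
```

>>> {"op": "arm_command", "data": {"commands": [-0.06, -0.03, 0.05, 0, 0, 0, 1, -0.06, -0.03, 0.05, 0, 0, 0, 1, -0.06, -0.03, 0.05, 0, 0, 0, 1]}}

```text
t: 7.15
eef_pos: [0.4494, -0.2274, 0.257]
tool_rot: [-0.0, 0.611, 0.792, 0.001]
contact_force: [-0.1, 0.7, 0.5]
gripper_width: 0.997
grasp_force: 0.0
```

```bash
python3 -c "
from h import *
print(get_obs()['q'])
rel([.451,-.234,.26],down(15))"
```

```text
[-0.23371781  0.18300389  0.66640529  1.96124694 -0.13209164  1.0395527
  0.74791806]
shift [-0.0068 -0.0001 -0.003 ] rot [ 0.05 -0.04 -0.32]
```

```bash
python3 -c "
from h import *
import pickle
c=shot('wrist','w3.png');pickle.dump(c,open('w3.pkl','wb'))"
```

```text
(no output)
```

View pics/w3.png

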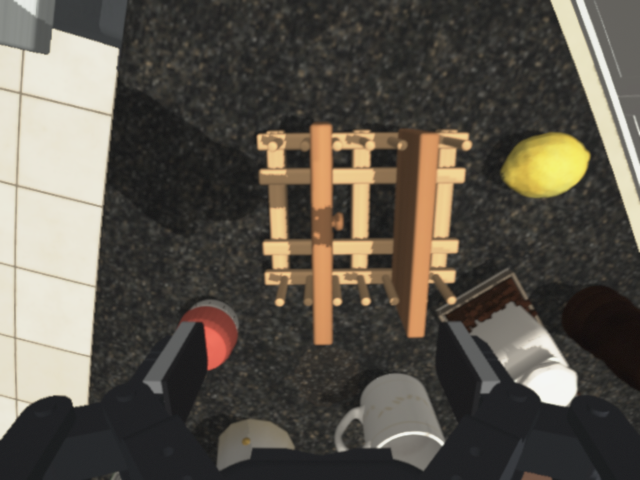

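The flap is the left board: top strip from (310–331, 124) to (313–333, 345), knob at (338,222) on its +x side. The divider is the right board.

```bash
python3 -c "
from h import *
import pickle
c=pickle.load(open('w3.pkl','rb'))
g=lambda u,v:onz(c,u,v,.135)
a,b=g(320.5,124.5),g(323,345);print(a,b,np.linalg.norm(a-b),'thick',np.linalg.norm(g(310,124)-g(331,124)))
d=a-b;m=(a+b)/2;yw=np.degrees(np.arctan2(d[1],d[0]))-90;print('centre',m,'yaw',yw)
rel([m[0],m[1],.145],down(yw));rel([m[0],m[1],.103],down(yw))
im=cv2.cvtColor(c['img'],cv2.COLOR_RGB2HSV)
print([ (r,[int(v) for v in im[r,300:345:4,2]]) for r in (135,330)])
"
```

```text
[ 0.43032764 -0.15631114  0.135     ] [ 0.47217818 -0.30977356  0.135     ] 0.15906659832182607 thick 0.013225264893203519
centre [ 0.45125291 -0.23304235  0.135     ] yaw 15.254126991597573
shift [-0.0075 -0.0021  0.1132] rot [ 0.16 -0.06 -0.45]
shift [-0.0076 -0.0023  0.1552] rot [ 0.16 -0.06 -0.45]
[(135, [151, 151, 147, 185, 215, 227, 228, 222, 221, 236, 238, 236]), (330, [41, 46, 39, 67, 200, 213, 214, 208, 116, 50, 44, 44])]
```

>>> {"op": "arm_command", "data": {"commands": [-0.0075, -0.002, 0.04, 0, 0, -0.4, 1, -0.0075, -0.002, 0.08, 0, 0, -0.4, 1, -0.0075, -0.002, 0.11, 0, 0, -0.4, 1, -0.0075, -0.002, 0.135, 0, 0, -0.4, 1, -0.0075, -0.002, 0.15, 0, 0, -0.4, 1, -0.0075, -0.002, 0.155, 0, 0, -0.4, 1, -0.0075, -0.002, 0.155, 0, 0, -0.4, 1], "force": 60}}

```text
t: 7.9
eef_pos: [0.4543, -0.2308, 0.1045]
tool_rot: [0.001, 0.606, 0.796, 0.003]
contact_force: [-0.6, -0.5, -0.4]
gripper_width: 0.999
grasp_force: 0.0
```

>>> {"op": "arm_command", "data": {"commands": [0, 0, 0, 0, 0, 0, 0.4, 0, 0, 0, 0, 0, 0, 0.1, 0, 0, 0, 0, 0, 0, 0, 0, 0, 0, 0, 0, 0, 0, 0, 0, 0, 0, 0, 0, 0, 0, 0, 0, 0, 0, 0, 0, 0, 0, 0, 0, 0, 0], "force": 60}}

```text
$.commands: bad value
```

>>> {"op": "arm_command", "data": {"commands": [0, 0, 0, 0, 0, 0, 0.4, 0, 0, 0, 0, 0, 0, 0.1, 0, 0, 0, 0, 0, 0, 0, 0, 0, 0, 0, 0, 0, 0, 0, 0, 0, 0, 0, 0, 0], "force": 60}}

```text
t: 8.4
eef_pos: [0.4533, -0.2323, 0.1047]
tool_rot: [0.001, 0.607, 0.795, 0.002]
contact_force: [-13.7, -1.8, 18.0]
gripper_width: 0.156
grasp_force: 60.3
```

```bash
python3 -c "
from h import *
o=get_obs();print(o['t'],o['eef_pos'],o['gripper_width'],o['grasp_force'],o['contact_force'],o['torque'],o['q']);print(pose()[1].as_matrix().round(3))"
```

```text
8.4 [ 0.45330159 -0.23227045  0.10467545] 0.15560564902231003 60.28268871596083 [-13.70930353  -1.8335307   17.97324506] [-0.82800881  4.01335257 -0.06862875] [-0.10064802  0.4232936   0.56591953  2.09092234 -0.34887324  0.71418179
  0.95810707]
[[-0.263  0.965  0.005]
 [ 0.965  0.263  0.002]
 [ 0.001  0.005 -1.   ]]
```

>>> {"op": "arm_command", "data": {"commands": [0, 0, -0.01, 0, 0, 0, 0, 0, 0, -0.03, 0, 0, 0, 0, 0, 0, -0.06, 0, 0, 0, 0, 0, 0, -0.09, 0, 0, 0, 0, 0, 0, -0.12, 0, 0, 0, 0, 0, 0, -0.15, 0, 0, 0, 0, 0, 0, -0.17, 0, 0, 0, 0, 0, 0, -0.17, 0, 0, 0, 0]}}

```text
t: 9.2
eef_pos: [0.454, -0.2333, 0.2774]
tool_rot: [0.004, 0.607, 0.795, 0.004]
contact_force: [0.9, 0.0, -2.2]
gripper_width: 0.151
grasp_force: 59.0
```

```bash
python3 -c "
from h import *
o=get_obs();print(o['t'],o['eef_pos'],o['gripper_width'],o['grasp_force'],o['contact_force'],o['torque'],o['q'])
rel([.553,.230,.275],down(12.7))"
```

```text
9.2 [ 0.45404502 -0.2333123   0.27735937] 0.15116877627409325 59.03201222419739 [ 9.12830579e-01  1.01291726e-03 -2.22585448e+00] [-0.0049109   0.00099105 -0.01069096] [-0.24597515  0.16819804  0.6886558   1.92824347 -0.12734254  1.07699595
  0.76123274]
shift [0.421  0.2172 0.0039] rot [0.61 0.09 2.54]
```

>>> {"op": "arm_command", "data": {"commands": [0.04, 0.02, 0, 0, 0, 0, 0, 0.08, 0.041, 0, 0, 0, 0, 0, 0.12, 0.062, 0, 0, 0, 0, 0, 0.16, 0.083, 0, 0, 0, 0.5, 0, 0.2, 0.103, 0, 0, 0, 1, 0, 0.24, 0.124, 0, 0, 0, 1.5, 0, 0.28, 0.144, 0, 0, 0, 2, 0, 0.32, 0.165, 0, 0, 0, 2.5, 0]}}

```text
t: 10.0
eef_pos: [0.5269, 0.1212, 0.2742]
tool_rot: [0.001, 0.624, 0.781, 0.002]
contact_force: [0.6, -0.9, -1.8]
gripper_width: 0.152
grasp_force: 58.9
```

```bash
python3 -c "
from h import *
o=get_obs();print(o['t'],o['eef_pos'],o['gripper_width'],o['contact_force'])
rel([.553,.230,.275],down(12.7))"
```

```text
10.0 [0.52692123 0.12124055 0.27421102] 0.15244206199883334 [ 0.62240963 -0.91252159 -1.79306074]
shift [ 0.1003  0.0494 -0.0006] rot [ 0.2  -0.03  0.03]
```

>>> {"op": "arm_command", "data": {"commands": [0.035, 0.017, 0, 0, 0, 0, 0, 0.065, 0.032, 0, 0, 0, 0, 0, 0.088, 0.043, 0, 0, 0, 0, 0, 0.1, 0.049, 0, 0, 0, 0, 0, 0.1, 0.049, 0, 0, 0, 0, 0, 0.1, 0.049, 0, 0, 0, 0, 0, 0.1, 0.049, 0, 0, 0, 0, 0]}}

```text
t: 10.7
eef_pos: [0.5534, 0.2257, 0.2757]
tool_rot: [0.001, 0.625, 0.78, 0.002]
contact_force: [0.0, -0.0, -1.3]
gripper_width: 0.155
grasp_force: 58.9
```

```bash
python3 -c "
from h import *
import pickle
o=get_obs();print(o['t'],o['eef_pos'],o['gripper_width'],o['contact_force'])
rel([.553,.230,.275],down(12.7))
for n in('side','scene','wrist'): pickle.dump(shot(n,n+'5.png'),open(n+'5.pkl','wb'))
"
```

```text
10.7 [0.55335152 0.22568805 0.27566506] 0.15518626592817017 [ 0.01378777 -0.0168776  -1.26478382]
shift [0.0043 0.0006 0.0007] rot [ 0.28 -0.   -0.1 ]
```

>>> {"op": "arm_command", "data": {"commands": [0.004, 0, 0.02, 0, 0, 0, 0, 0.004, 0, 0.045, 0, 0, 0, 0, 0.004, 0, 0.068, 0, 0, 0, 0, 0.004, 0, 0.08, 0, 0, 0, 0, 0.004, 0, 0.084, 0, 0, 0, 0, 0.004, 0, 0.084, 0, 0, 0, 0]}}

```text
t: 11.45
eef_pos: [0.553, 0.2318, 0.1919]
tool_rot: [0.001, 0.624, 0.781, 0.002]
contact_force: [-0.2, 0.6, -1.1]
gripper_width: 0.154
grasp_force: 58.9
```

```bash
python3 - <<'E'
from h import *
import pickle
o=get_obs();print(o['t'],o['eef_pos'],o['gripper_width'],o['contact_force'],o['torque'])
rel([.553,.230,.190],down(12.7))
a,s,w=shot('side'),shot('scene'),shot('wrist')
pickle.dump((a,s,w),open('p6.pkl','wb'))
f=lambda im,x,y,w,h,W,H:cv2.resize(im[y:y+h,x:x+w],(W,H),interpolation=cv2.INTER_CUBIC)
W=f(w['img'],120,0,400,450,400,450)
cv2.imwrite('pics/p6.png',np.hstack([np.vstack([f(a['img'],225,235,120,90,400,300),f(s['img'],215,165,100,75,400,300)]),np.vstack([W,np.zeros((150,400,3),np.uint8)])])[:,:,::-1])
E
```

```text
11.45 [0.55304283 0.2318264  0.1918698 ] 0.15412670120648214 [-0.21044703  0.55953956 -1.14747043] [0.0382503  0.01396478 0.00638711]
shift [-0.0018 -0.0005  0.0019] rot [ 0.3  -0.03  0.03]
```

View pics/p6.png

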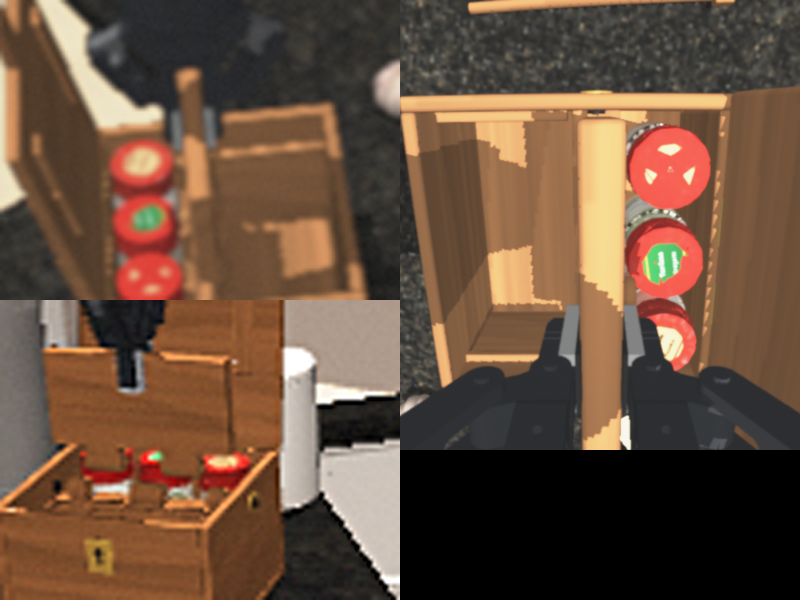

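The side and scene parts show the flap upright over the ridge with its knob towards the lid. The wrist part shows the flap's far top edge at row about 118, columns 300–345, and the wall's pin hole at about (317,93–110). I check these numerically.

```bash
python3 - <<'E'
from h import *
import pickle
a,s,w=pickle.load(open('p6.pkl','rb'))
p=np.array([.553,.2318,.1919]);al=np.radians(12.7);x=np.array([np.cos(al),np.sin(al),0]);y=np.array([-x[1],x[0],0]);Z=np.array([0,0,1.])
top=p+Z*(.04-.1047+.095)
ex=onz(w,300+0,118,top[2]),onz(w,345,118,top[2])
for e in ex: print('flap far top corner rel TCP: x,y',((e-p)@x).round(4),((e-p)@y).round(4))
# hole marker, in the wall y=+93 (ring protrudes) 
for u,v in((317,92),(317,110)):
  o,d=ray(w,u,v)
  for Y in (.085,.093):
    t=((Y-(o-[.553,.230,0])@y)/(d@y));q=o+d*t;print('wall',Y,'z',q[2].round(4),'x rel A',((q-[.553,.230,0])@x).round(4))
# far wall inner/outer rim rows at col 317
for v in(96,108): 
  q=onz(w,330,v,.12);print('rim y rel A',((q-[.553,.230,0])@y).round(4))
im=w['img']
print([int(t) for t in cv2.cvtColor(im,cv2.COLOR_RGB2GRAY)[85:130,335]])
# scene: flap bottom/knuckles predictions
A=np.array([.553,.230,.1]);F=np.array([.553,.2318,.127])
sc=lambda P:((proj(s,P)-[215,165])*4+[0,300]).round(0).tolist()
print('fixed near tops',sc([A+y*v*.001+Z*.01 for v in(-72,-54,-15,15,54,72)]))
print('flap kn bottoms',sc([F+y*v*.001-Z*.01 for v in(-52,-17,17,52)]))
print('flap top corners',sc([F+y*v*.001+Z*.095-x*.007 for v in(-80,80)]))
E
```

```text
flap far top corner rel TCP: x,y -0.0053 0.0793
flap far top corner rel TCP: x,y 0.0067 0.0793
wall 0.085 z 0.2762 x rel A -0.0002
wall 0.093 z 0.1145 x rel A -0.0006
wall 0.085 z 0.012 x rel A -0.0009
wall 0.093 z -0.8786 x rel A -0.0033
rim y rel A 0.0908
rim y rel A 0.085
[53, 52, 53, 55, 56, 58, 62, 87, 139, 179, 197, 205, 208, 209, 209, 208, 208, 207, 206, 204, 198, 186, 170, 144, 129, 170, 194, 202, 203, 203, 203, 194, 159, 134, 162, 187, 197, 203, 208, 213, 216, 218, 218, 218, 218]
fixed near tops [[226.0, 487.0], [206.0, 485.0], [162.0, 481.0], [129.0, 479.0], [87.0, 475.0], [67.0, 473.0]]
flap kn bottoms [[201.0, 477.0], [162.0, 473.0], [125.0, 470.0], [86.0, 467.0]]
flap top corners [[222.0, 360.0], [39.0, 349.0]]
```

>>> {"op": "arm_command", "data": {"commands": [-0.002, -0.001, 0.004, 0, 0, 0, 0, -0.002, -0.001, 0.008, 0, 0, 0, 0, -0.002, -0.001, 0.011, 0, 0, 0, 0, -0.002, -0.001, 0.014, 0, 0, 0, 0, -0.002, -0.001, 0.017, 0, 0, 0, 0, -0.002, -0.001, 0.02, 0, 0, 0, 0, -0.002, -0.001, 0.02, 0, 0, 0, 0]}}

```text
t: 12.3
eef_pos: [0.5521, 0.2298, 0.1711]
tool_rot: [0.001, 0.624, 0.781, 0.002]
contact_force: [-0.5, 0.6, -1.4]
gripper_width: 0.158
grasp_force: 58.9
```

```bash
python3 -c "
from h import *
o=get_obs();print(o['t'],o['eef_pos'],o['contact_force'],o['torque'])
rel([.5525,.2300,.1647],down(12.7))"
```

```text
12.3 [0.55214003 0.22982475 0.17114733] [-0.54913825  0.59276711 -1.43593045] [-0.00199597  0.04538179 -0.0217805 ]
shift [0.0001 0.0004 0.0064] rot [ 0.25 -0.02  0.06]
```

>>> {"op": "arm_command", "data": {"commands": [0, 0, 0.002, 0, 0, 0, 0, 0, 0, 0.004, 0, 0, 0, 0, 0, 0, 0.006, 0, 0, 0, 0, 0, 0, 0.007, 0, 0, 0, 0, 0, 0, 0.008, 0, 0, 0, 0, 0, 0, 0.008, 0, 0, 0, 0]}}

```text
t: 12.9
eef_pos: [0.5527, 0.23, 0.1648]
tool_rot: [0.001, 0.624, 0.781, 0.003]
contact_force: [-2.4, -1.1, 7.0]
gripper_width: 0.154
grasp_force: 60.3
```

```bash
python3 -c "
from h import *
o=get_obs();print(o['t'],o['eef_pos'],o['contact_force'],o['torque'])
"
```

```text
12.9 [0.55265787 0.22996857 0.16483578] [-2.43858357 -1.08512404  6.95074339] [-0.37657698  0.9230587   0.0409381 ]
```

>>> {"op": "arm_command", "data": {"commands": [0, 0, -0.003, 0, 0, 0, 0, 0, 0.001, -0.003, 0, 0, 0, 0, 0, 0.002, -0.003, 0, 0, 0, 0, 0, 0.003, -0.003, 0, 0, 0, 0, 0, 0.003, -0.003, 0, 0, 0, 0, 0, 0.003, -0.003, 0, 0, 0, 0]}}

```text
t: 13.5
eef_pos: [0.5553, 0.2306, 0.1665]
tool_rot: [0.001, 0.624, 0.781, 0.002]
contact_force: [-0.2, 0.9, -0.6]
gripper_width: 0.155
grasp_force: 59.0
```

>>> {"op": "arm_command", "data": {"commands": [0, -0.002, 0, 0, 0, 0, 0, 0, -0.004, 0, 0, 0, 0, 0, 0, -0.005, 0, 0, 0, 0, 0, 0, -0.006, 0, 0, 0, 0, 0, 0, -0.006, 0, 0, 0, 0, 0, 0, -0.006, 0, 0, 0, 0, 0]}}

```text
t: 14.1
eef_pos: [0.5496, 0.2293, 0.1668]
tool_rot: [0.001, 0.624, 0.781, 0.002]
contact_force: [0.1, 0.4, -0.9]
gripper_width: 0.152
grasp_force: 59.0
```

>>> {"op": "arm_command", "data": {"commands": [0, -0.001, 0, 0, 0, 0, 0, 0, -0.002, 0, 0, 0, 0, 0, 0, -0.002, 0, 0, 0, 0, 0, 0, -0.002, 0, 0, 0, 0, 0]}}

```text
t: 14.5
eef_pos: [0.5479, 0.2289, 0.1669]
tool_rot: [0.002, 0.624, 0.781, 0.003]
contact_force: [1.5, 0.1, -0.8]
gripper_width: 0.15
grasp_force: 59.0
```

>>> {"op": "arm_command", "data": {"commands": [0, 0.003, 0, 0, 0, 0, 0, 0, 0.006, 0, 0, 0, 0, 0, 0, 0.009, 0, 0, 0, 0, 0, 0, 0.01, 0, 0, 0, 0, 0, 0, 0.01, 0, 0, 0, 0, 0, 0, 0.01, 0, 0, 0, 0, 0]}}

```text
t: 15.1
eef_pos: [0.5572, 0.231, 0.1666]
tool_rot: [0.001, 0.624, 0.781, 0.002]
contact_force: [0.1, -0.2, -1.2]
gripper_width: 0.155
grasp_force: 58.8
```

>>> {"op": "arm_command", "data": {"commands": [0, 0.001, 0, 0, 0, 0, 0, 0, 0.002, 0, 0, 0, 0, 0, 0, 0.003, 0, 0, 0, 0, 0, 0, 0.003, 0, 0, 0, 0, 0]}}

```text
t: 15.5
eef_pos: [0.5591, 0.2314, 0.1666]
tool_rot: [0.0, 0.624, 0.781, 0.001]
contact_force: [-4.3, -1.5, 4.1]
gripper_width: 0.157
grasp_force: 59.8
```

```bash
python3 -c "
from h import *
o=get_obs();print(o['t'],o['eef_pos'],o['contact_force'],o['torque'])
"
```

```text
15.5 [0.55905009 0.23143906 0.16664924] [-4.34633048 -1.45593121  4.13867723] [-0.39580065  1.50920225  0.05968927]
```

>>> {"op": "arm_command", "data": {"commands": [0, -0.004, 0, 0, 0, 0, 0, 0, -0.009, 0, 0, 0, 0, 0, 0, -0.009, 0.0013, 0, 0, 0, 0, 0, -0.0095, 0.0013, 0, 0, 0, 0, 0, -0.0095, 0.0013, 0, 0, 0, 0]}}

```text
t: 16.0
eef_pos: [0.5511, 0.2297, 0.1654]
tool_rot: [0.001, 0.624, 0.781, 0.002]
contact_force: [-0.0, -0.3, -0.7]
gripper_width: 0.15
grasp_force: 58.9
```

>>> {"op": "arm_command", "data": {"commands": [0, -0.0005, 0, 0, 0, 0, 0, 0, -0.001, 0, 0, 0, 0, 0, 0, -0.0015, 0, 0, 0, 0, 0, 0, -0.0015, 0, 0, 0, 0, 0, 0, -0.0015, 0, 0, 0, 0, 0]}}

```text
t: 16.5
eef_pos: [0.5498, 0.2294, 0.1655]
tool_rot: [0.002, 0.624, 0.781, 0.003]
contact_force: [0.4, 0.2, -0.8]
gripper_width: 0.149
grasp_force: 58.9
```

>>> {"op": "arm_command", "data": {"commands": [0, 0.003, 0, 0, 0, 0, 0, 0, 0.006, 0, 0, 0, 0, 0, 0, 0.0065, 0, 0, 0, 0, 0, 0, 0.0065, 0, 0, 0, 0, 0, 0, 0.0065, 0, 0, 0, 0, 0]}}

```text
t: 17.0
eef_pos: [0.5558, 0.2307, 0.1653]
tool_rot: [0.001, 0.624, 0.781, 0.002]
contact_force: [-0.8, 0.8, -1.3]
gripper_width: 0.156
grasp_force: 58.8
```

>>> {"op": "arm_command", "data": {"commands": [0, 0.0008, 0, 0, 0, 0, 0, 0, 0.0015, 0, 0, 0, 0, 0, 0, 0.0015, 0, 0, 0, 0, 0, 0, 0.0015, 0, 0, 0, 0, 0]}}

```text
t: 17.4
eef_pos: [0.5569, 0.2309, 0.1654]
tool_rot: [0.001, 0.624, 0.781, 0.002]
contact_force: [-2.2, -1.0, -0.0]
gripper_width: 0.155
grasp_force: 59.1
```

```bash
python3 -c "
from h import *
o=get_obs();print(o['t'],o['eef_pos'],o['contact_force'],o['torque'])
"
```

```text
17.4 [0.55690758 0.2309123  0.16537317] [-2.17687333 -1.02614751 -0.04545723] [-0.20288675  0.65058722  0.08268751]
```

>>> {"op": "arm_command", "data": {"commands": [0, -0.004, 0, 0, 0, 0, 0, 0, -0.0075, 0, 0, 0, 0, 0, 0, -0.0095, 0, 0, 0, 0, 0, 0, -0.0095, 0, 0, 0, 0, 0, 0, -0.0095, 0, 0, 0, 0, 0]}}

```text
t: 17.9
eef_pos: [0.5488, 0.2292, 0.1659]
tool_rot: [0.002, 0.624, 0.781, 0.003]
contact_force: [2.1, 0.3, 0.5]
gripper_width: 0.154
grasp_force: 58.8
```

```bash
python3 -c "
from h import *
o=get_obs();print(o['t'],o['eef_pos'],o['contact_force'],o['torque'])
"
```

```text
17.9 [0.54880417 0.22921362 0.16592798] [2.06606449 0.30331786 0.46705805] [ 0.09482156 -0.58635701  0.01457385]
```

>>> {"op": "arm_command", "data": {"commands": [0, 0.002, 0, 0, 0, 0, 0, 0, 0.004, 0, 0, 0, 0, 0, 0, 0.0041, 0, 0, 0, 0, 0, 0, 0.0041, 0.001, 0, 0, 0, 0, 0, 0.0041, 0.0018, 0, 0, 0, 0, 0, 0.0041, 0.0018, 0, 0, 0, 0, 0, 0.0041, 0.0018, 0, 0, 0, 0]}}

```text
t: 18.6
eef_pos: [0.5522, 0.2298, 0.1649]
tool_rot: [0.001, 0.624, 0.781, 0.002]
contact_force: [-3.5, -0.9, 10.7]
gripper_width: 0.152
grasp_force: 60.5
```

```bash
python3 -c "
from h import *
o=get_obs();print(o['t'],o['eef_pos'],o['contact_force'],o['torque']);print(pose()[1].as_matrix().round(4))
"
```

```text
18.6 [0.55215266 0.22981968 0.16489624] [-3.49004243 -0.86606197 10.67061211] [-0.37286563  0.97041998  0.03020303]
[[-0.2205  0.9754  0.0049]
 [ 0.9754  0.2205  0.0025]
 [ 0.0014  0.0053 -1.    ]]
```

>>> {"op": "arm_command", "data": {"commands": [0, 0.0006, -0.0006, 0, 0, 0, 0, 0, 0.0006, -0.0006, 0, 0, 0, 0, 0, 0.0006, -0.0006, 0, 0, 0, 0, 0, 0.0006, -0.0006, 0, 0, 0, 0]}}

```text
t: 19.0
eef_pos: [0.5522, 0.2298, 0.1649]
tool_rot: [0.001, 0.624, 0.781, 0.002]
contact_force: [-2.3, -1.4, 7.4]
gripper_width: 0.153
grasp_force: 60.1
```

```bash
python3 -c "
from h import *
o=get_obs();print(o['t'],o['eef_pos'],o['contact_force'],o['torque'],o['grasp_force'])
print(hand_in())
"
```

```text
19.0 [0.55217682 0.22981257 0.16488295] [-2.33943135 -1.40167772  7.42513168] [-0.32111857  0.94877806 -0.00113202] 60.07892668247223
the job is handed in; nothing more can be done
None
```

I handed the job in with the lid open on its stop and the flap held upright on the ridge, knob towards the lid. By feel and height, its knuckles stand on the channel bottom about 0.6 mm from the middle of the play. No verdict came back, so I can't confirm it passed.

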